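# Brace the square canister and twist its cap off

## Robot

A 6-joint arm with a two-finger parallel gripper is mounted at the origin on a cart in front of the work surface, level with it; the furniture and walls round the work are solid. World frame = base frame: x ahead of the robot, y to its left, z up, the work surface at z = 0. Lengths are in m, angles in rad, forces in N, time in s.
With the tool pointing down it reaches from about 0.375 to 0.925 m from the base axis. Payload 5.7 kg.
Tool frame: the origin (TCP) lies on the centre line of the jaws, within the pads' length; the fingertips stand 8 mm ahead of it and the grasp point (between the pads) lies 11 mm behind it; z points along the fingers, y is the line along which they close (so a half turn about z gives the same grasp; the last joint's range is limited). The gripper opens to 88 mm and grips with 3 to 60 N. Pads are 20 mm wide; open, the fingers measure 115 mm over their backs; the gripper's body (75 mm by 178 mm) begins 61 mm behind the grasp point.
Start: joints at [1.043, 0.359, 1.51, -0, 1.272, -0.115], TCP at [0.241, 0.55, 0.199] pointing down, gripper open.
Joint ranges: [-2.97, 2.97], [-1.01, 2.36], [0.21, 2.38], [-0.96, 4.11], [0.2, 2.71], [-2.98, 2.98]. Speed limits (rad/s): [2.39, 2.39, 3.14, 3.14, 3.14, 3.14].

## Interface

Orientations are given as a unit quaternion [x, y, z, w].
In Python, from workcell import robot, cams gives the robot as it stands.
- The arm moves only by the tool apply_moves, never from a script. Its argument "rows" is a list that holds one entry, the list of rows, each a list of 7 numbers: the shift along the tool's x, y, z in m, then the turn, a rotation vector about the tool's x, y, z in rad, then the closure, from 0 (fully open) to 1 (shut). A call has exactly 8 rows; each row shifts and turns the commanded pose from where the row before left it, along the tool's axes as they then stand; what a row does not reach is not made up. A row lasts 1/8 s, in which the tool goes at most 62.5 mm and 10.7 degrees, less where a joint would pass 70% of its speed; a pose out of reach is approached as far as the arm can. A call is refused whole if a number of a shift passes 0.0625 or a number of a turn 0.188, either way. A call with a gripper value outside its range is refused whole. The fingers move at their own pace and stop on an object; "squeeze" is the grip in N (left out, the last holds). Time passes only in rows, so rows that do not move let the fingers close, or fill a call up. It gives the time, the measured TCP pose, the force, the opening and the grip force at its end, in the units of the state.
- robot.state(): the state, without advancing time (a new reading comes with each control period).
- cams.snapshot(name): name is "scene" or "top" or "wrist"; returns the picture (384x512x3 uint8, red, green, blue); there is no depth.
- cams.camera_model(name): a dict with "fx", "fy", "cx", "cy" (pixels), "D" ([k1, k2, p1, p2, k3] as OpenCV has them; the pictures are not rectified), "view" (4x4, takes a point from world to camera coordinates). Camera axes: x right, y down, z forward; pixel columns grow to the right and rows downward; lengths in m; the calibration is good to about 2 mm. A picture is of the moment at which its call begins: read the wrist's pose just before it. camera_model takes no time and is no camera call; for the wrist camera it gives the pose at the moment of the call.
- robot.sign_off(): hands the job in; it is judged then, once.
The state is a dict: "t": time; "joint_pos": joint angles; "joint_vel": joint speeds; "joint_efforts": joint torques, N m; "tcp_pos": TCP position; "eef_rot": TCP orientation; "contact_force": force on the tool from outside, world axes, zero at the start; "ft_torque": the same for the moment, N m; "finger_gap": finger opening in m; "grasp_force": force on a finger pad.
Only numpy, scipy, OpenCV 4.12 (cv2) and the standard library are available. Lean on these libraries where they do the work, as an engineer would, in place of code of your own. Each camera call takes 0.05 s, during which the arm holds its last target. There are 200 camera calls.

## Task

Stand the square canister in the steel bench brace, upright on the bench between the two cheeks with its rear face flush against the back stop, its cap still on. Braced there so that it cannot turn, twist the tight cap anticlockwise until its thread lets go, then lift it straight up and finish while still holding it level and centred just above the open mouth, its lower edge about 2 cm clear; do not let go, and leave the canister standing in the brace. Do not disturb the tape measure, the tin or the spanner.

Things in the scene. Friction and masses are not known exactly. Their poses are not given: they have to be found in the camera images.
- canister: Loose grey square canister, body 60 x 60 mm, 72 mm high, four flat sides all alike, 0.45 kg. Origin: centre of its underside; z up its axis, x and y square to its sides. A round steel neck (40 mm across, 49 over its thread ledges) rises to 100 mm above the origin. Starts upright on the bench to the right of the brace, cap screwed on; it can be lifted and carried by the closed cap.
- mouth (a point): Centre of the canister's mouth: the rim of its neck, on its axis, 100 mm above its underside.
- cap: Loose black round cap, 58 mm in diameter, 30 mm high, 0.06 kg, side finely ribbed. Origin on its axis at its lower edge, z up. Screwed on, its lower edge stands about 80 mm and its top 110 mm above the canister's underside, with a gap of 8 mm between its lower edge and the canister's shoulder. A sprung seal hangs inside it and never sticks out below its edge.
- cap_top (a point): Centre of the cap's top, 30 mm above its lower edge. Interrupted thread: turned anticlockwise from above it lets go at 0.74 to 0.89 rad against the canister, climbing 1.5 mm; a stop follows at 1.48 rad or later. The braced canister first gives some 0.07 rad, so 1.2 in all is always good; then lift. A seal presses it up with 16 N: tight (0.4 N m). Unbraced, the canister turns along.
- brace: Bare steel pocket fixed to the bench, open above and at its front (-x): two upright cheeks 64 mm apart along y, and a back stop on its +x side, all 34 mm high with outward-flared lips up to 41 mm, 85 mm wide over the lips. No floor. Origin on the bench where the centre of the canister's underside belongs, rear face flush with the stop. The canister may face any of four ways.
- stop (a point): Middle of the face of the brace's back stop at bench height, 30 mm in the brace's +x from its origin. The cheeks run from 31 mm in front of the brace's origin to 35 mm behind it; low screwed feet, 6 mm high, reach 60 mm to each side of the origin.
- tape_measure: Loose yellow tape measure, 35 x 93 x 67 mm high. Leave it alone.
- grease_tin: Loose round tin with a push lid, 95 mm in diameter, 82 mm high. Not the canister; leave it alone.
- spanner: Loose steel combination spanner, 163 x 26 x 6 mm, lying flat. Leave it alone.
Not all that is in view belongs to the job. Of the things shaped like the cap, the black one is meant.

How it is judged:
On the way:
1. the canister, cap still on, stands upright on the bench in the brace, its rear face flush with the back stop (x of canister in the frame of brace between -0.004 and 0.004 m and y of canister in the frame of brace between -0.005 and 0.005 m and height (world z) of canister below 0.004 m and angle between canister's own z axis and vertical below 0.06 rad and (angle between the x axis of canister and the x axis of brace, either way round below 0.1 rad or angle between the x axis of canister and the y axis of brace, either way round below 0.1 rad) and z of cap in the frame of canister below 0.083 m), for 0.2 s.
At the end, for the whole second after the job is handed in: The fingers hold the cap (over 2 N) clear of the canister, still and level (0.15 rad), its lower edge 4 to 45 mm above the mouth's rim and its axis within 12 mm of the mouth's; the canister, touched by neither cap nor fingers, stands upright on the bench in the brace, within 8 mm of the back stop (contact force between the fingers and cap above 2 N and contact force between each of cap, the fingers and canister below 0.3 N and z of cap in the frame of mouth between 0.004 and 0.045 m and horizontal distance between cap and mouth below 0.012 m and angle between cap's own z axis and vertical below 0.15 rad and linear speed of cap below 0.02 m/s and x of canister in the frame of brace between -0.008 and 0.005 m and y of canister in the frame of brace between -0.005 and 0.005 m and height (world z) of canister below 0.004 m and angle between canister's own z axis and vertical below 0.06 rad); the arm keeps its last pose, push and grip.
It fails at once if the canister is tipped (angle between canister's own z axis and vertical above 0.3 rad).
It fails at once if the cap comes off while the canister is not in the brace (z of cap in the frame of canister above 0.09 m and horizontal distance between canister and brace above 0.012 m).
It fails at once if the tape measure is moved (distance of tape_measure from where it was at the start of the episode above 0.025 m).
It fails at once if the tin is moved (distance of grease_tin from where it was at the start of the episode above 0.025 m).
It fails at once if the spanner is moved (distance of spanner from where it was at the start of the episode above 0.025 m).
It also fails if it takes over 45 s, if anything falls off the work surface, if the arm or the gripper's body presses on something with over 40 N, if the wrist force passes 120 N, or if a joint passes its speed limit or range.

## Working session

There is one attempt and no reset: what is moved stays moved. The work goes in short steps, Python scripts to look and compute and a tool call to move; the robot and the scene stay as the last step left them, time stands still between calls to the robot, and variables do not carry over. Pictures are saved under pics/ and viewed, at most 10 in all, crops included, and the job is handed in when it is done.

Besides the shell and the picture viewer there is one more tool, called after "Emit:" by a JSON object that holds its "method" and its "body". apply_moves: Moves the arm, as the interface text tells. Its arguments: {"type":"object","properties":{"rows":{"type":"array"},"squeeze":{"type":"number"}},"required":["rows"]}

```bash
mkdir -p pics
python3 - <<'E'
from workcell import robot,cams
import cv2,numpy as np
s=robot.state();print({k:np.round(v,3) for k,v in s.items()})
for n in("scene","top"):
    im=cams.snapshot(n);cv2.imwrite(f"pics/{n}0.png",im[:,:,::-1])
    m=cams.camera_model(n);print(n,m['fx'],m['fy'],m['cx'],m['cy'],m['D'],np.round(m['view'],3).tolist())
E
```

```text
{'t': np.float64(0.0), 'joint_pos': array([ 1.043,  0.36 ,  1.511, -0.   ,  1.273, -0.115]), 'joint_vel': array([-0.001,  0.001,  0.   ,  0.001,  0.001,  0.   ]), 'joint_efforts': array([-1.0000e-03, -5.1538e+01, -2.7072e+01,  6.8000e-02,  3.5000e-02,
       -0.0000e+00]), 'tcp_pos': array([0.24 , 0.549, 0.198]), 'eef_rot': array([ 0.205,  0.979, -0.001, -0.   ]), 'contact_force': array([-0.271,  0.704,  0.549]), 'ft_torque': array([-0.024, -0.015,  0.004]), 'grasp_force': np.float64(0.0), 'finger_gap': np.float64(0.088)}
scene 482.6077064480932 482.6077064480932 251.0864225741109 197.79875252299988 [0.02848783 0.         0.         0.         0.        ] [[-0.635, -0.772, -0.004, 0.285], [-0.328, 0.275, -0.904, 0.268], [0.699, -0.573, -0.428, 0.781], [0.0, 0.0, 0.0, 1.0]]
top 368.3883843969548 368.3883843969548 251.73959640729583 195.81037272332023 [-0.08461884  0.          0.          0.          0.        ] [[0.106, -0.994, 0.001, -0.127], [-0.969, -0.104, -0.224, 0.531], [0.223, 0.023, -0.975, 0.95], [0.0, 0.0, 0.0, 1.0]]
```

View pics/scene0.png

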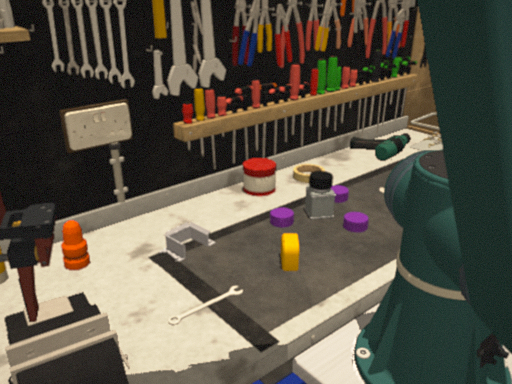

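View pics/top0.png

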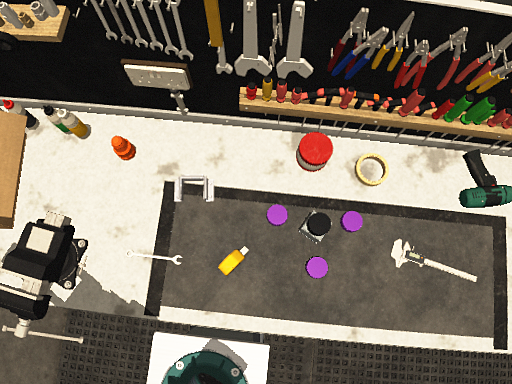

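The top view shows the black cap at about (318,223), the brace at (194,188) with its opening downwards (towards the robot), purple decoys at (277,215), (352,221) and (317,267), the tape at (233,261) and the spanner at (155,257). In the scene view the cap is at (320,180) and the brace at (188,240).

```bash
cat > h.py <<'E'
import cv2,numpy as np
from workcell import robot,cams
def model(n):
    m=cams.camera_model(n);K=np.array([[m['fx'],0,m['cx']],[0,m['fy'],m['cy']],[0,0,1]]);return K,np.array(m['D']),np.array(m['view'])
def rays(M,uv):
    K,D,V=M;p=cv2.undistortPoints(np.array(uv,float).reshape(-1,1,2),K,D).reshape(-1,2)
    d=np.c_[p,np.ones(len(p))]@V[:3,:3];return -V[:3,:3].T@V[:3,3],d/np.linalg.norm(d,axis=1)[:,None]
def plane(M,uv,z):
    o,d=rays(M,uv);return o+d*((z-o[2])/d[:,2])[:,None]
def tri(obs):
    A=np.zeros((3,3));b=np.zeros(3)
    for M,uv in obs:
        o,d=rays(M,[uv]);P=np.eye(3)-np.outer(d[0],d[0]);A+=P;b+=P@o
    return np.linalg.solve(A,b)
def proj(M,X):
    K,D,V=M;return cv2.projectPoints(np.array(X,float).reshape(-1,3),cv2.Rodrigues(V[:3,:3])[0],V[:3,3],K,D)[0].reshape(-1,2)
def blob(im,mask):
    n,l,s,c=cv2.connectedComponentsWithStats(mask.astype(np.uint8));return [(s[i].tolist(),c[i].round(1).tolist()) for i in range(1,n) if s[i][4]>30]
E
python3 - <<'E'
from h import *
t=cv2.imread('pics/top0.png');s=cv2.imread('pics/scene0.png')
T=model('top');S=model('scene')
print('brace z34',plane(T,[(175,180),(213,180),(213,200),(175,200)],.041).round(3).tolist())
print('captop',tri([(T,(318,223)),(S,(320,178))]).round(3),plane(T,[(318,222)],.11).round(3))
print('tape',plane(T,[(233,261)],.06).round(3),'tin',plane(T,[(316,148)],.082).round(3),'sp',plane(T,[(128,253),(182,261)],0).round(3).tolist())
print('purple',plane(T,[(277,215),(352,221),(317,267)],.03).round(3).tolist())
def c(im,x,y,w,h,k): return cv2.resize(im[y:y+h,x:x+w],None,fx=k,fy=k,interpolation=cv2.INTER_CUBIC)
a=np.hstack([c(t,165,165,60,50,6),c(t,290,198,60,50,6)]);b=np.hstack([c(s,155,215,60,50,6),c(s,290,165,60,60,6)[:300]])
cv2.imwrite('pics/crop.png',np.vstack([a,b])[:600,:800])
E
```

```text
brace z34 [[0.568, 0.152, 0.041], [0.58, 0.045, 0.041], [0.522, 0.037, 0.041], [0.511, 0.143, 0.041]]
captop [ 0.478 -0.249  0.103] [[ 0.479 -0.247  0.11 ]]
tape [[ 0.36  -0.039  0.06 ]] tin [[ 0.691 -0.233  0.082]] sp [[0.352, 0.264, 0.0], [0.347, 0.107, 0.0]]
purple [[0.501, -0.145, 0.03], [0.506, -0.356, 0.03], [0.369, -0.267, 0.03]]
```

View pics/crop.png

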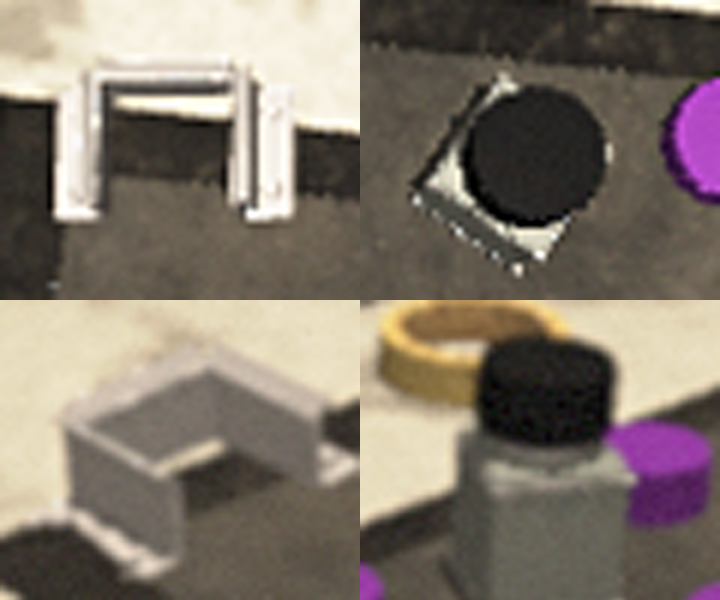

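The top crop confirms the brace opens towards -x with a yaw of about +0.11, and the canister is turned by roughly 35-60°. The scene crop confirms black cap on the canister. Next I'll move so the wrist camera can see both places.

```bash
cat >> h.py <<'E'
from scipy.spatial.transform import Rotation as R
def go(p,yaw=None,n=8):
    """tool-frame shift (no turn) and turn about z needed to reach p, yaw of tool x"""
    s=robot.state();Rt=R.from_quat(s['eef_rot']);M=Rt.as_matrix();y0=np.arctan2(M[1,0],M[0,0])
    d=Rt.inv().apply(np.array(p)-s['tcp_pos'])
    print('t',s['t'].round(2),'yaw',y0.round(4),'tool shift',d.round(4),'per row',(d/n).round(4),'turn rz',None if yaw is None else round(-((yaw-y0+np.pi)%(2*np.pi)-np.pi),4))
E
python3 - <<'E'
from h import *
go([.45,.2,.33])
K,D,V=model('wrist');s=robot.state();C=-V[:3,:3].T@V[:3,3]
Rt=R.from_quat(s['eef_rot']);print('cam in tool',Rt.inv().apply(C-s['tcp_pos']).round(3),'axes',(Rt.as_matrix().T@V[:3,:3].T).round(3).tolist(),K.round(1).tolist(),D)
E
```

```text
Traceback (most recent call last):
  File "h.py", line 24, in go
    print('t',s['t'].round(2),'yaw',y0.round(4),'tool shift',d.round(4),'per row',(d/n).round(4),'turn rz',None if yaw is None else round(-((yaw-y0+np.pi)%(2*np.pi)-np.pi),4))
              ^^^^^^^^^^^^
AttributeError: 'float' object has no attribute 'round'
```

```bash
sed -i "s/s\['t'\].round(2)/round(float(s['t']),2)/; s/y0.round(4)/round(float(y0),4)/" h.py
python3 - <<'E'
from h import *
go([.45,.2,.33])
K,D,V=model('wrist');s=robot.state();C=-V[:3,:3].T@V[:3,3]
Rt=R.from_quat(s['eef_rot']);print('cam in tool',Rt.inv().apply(C-s['tcp_pos']).round(3),'axes',(Rt.as_matrix().T@V[:3,:3].T).round(3).tolist(),K.round(1).tolist(),D)
E
```

```text
t 0.1 yaw 2.7288 tool shift [-0.332  -0.2358 -0.1317] per row [-0.0415 -0.0295 -0.0165] turn rz None
cam in tool [ 0.068 -0.    -0.187] axes [[-0.0, -0.969, -0.248], [1.0, -0.0, 0.0], [-0.0, -0.248, 0.969]] [[311.5, 0.0, 255.2], [0.0, 311.5, 188.1], [0.0, 0.0, 1.0]] [-0.05011598  0.          0.          0.          0.        ]
```

Emit:
{"method": "apply_moves", "body": {"rows": [[[0, 0, -0.06, 0, 0, 0, 0], [-0.04, -0.03, -0.06, 0, 0, 0, 0], [-0.055, -0.04, -0.01, 0, 0, 0, 0], [-0.055, -0.04, 0, 0, 0, 0, 0], [-0.055, -0.04, 0, 0, 0, 0, 0], [-0.055, -0.04, 0, 0, 0, 0, 0], [-0.045, -0.04, 0, 0, 0, 0, 0], [0, 0, 0, 0, 0, 0, 0]]]}}

```text
t: 1.1
tcp_pos: [0.4128, 0.2413, 0.3156]
eef_rot: [0.208, 0.978, -0.001, 0.0]
contact_force: [-0.2, 0.5, -0.1]
finger_gap: 0.0876
grasp_force: 0.0
```

Run:
```python
from h import *
M=model('wrist');s=robot.state();im=cams.snapshot('wrist')[:,:,::-1];cv2.imwrite('pics/w1.png',im);np.savez('w1.npz',K=M[0],D=M[1],V=M[2])
print(s['tcp_pos'],s['joint_pos'].round(2),s['contact_force'])
cv2.imwrite('pics/w1b.png',cv2.resize(im,(768,576),interpolation=cv2.INTER_CUBIC))
go([.42,-.20,.32])
```

```text
[0.4127813  0.24128871 0.31557177] [ 0.39  0.09  1.58 -0.    1.47 -0.77] [-0.2332231   0.53433161 -0.06585138]
t 1.15 yaw 2.7245 tool shift [-0.187  -0.402  -0.0044] per row [-0.0234 -0.0502 -0.0005] turn rz None
```

View pics/w1b.png

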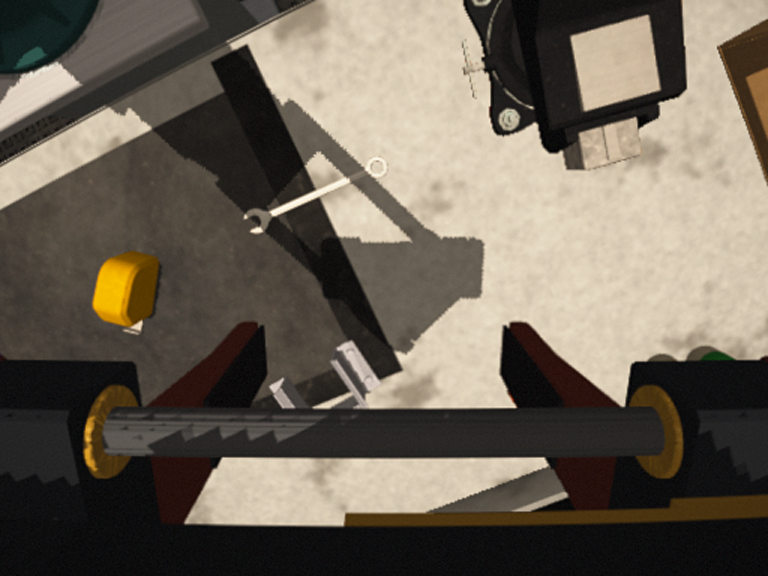

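The wrist view shows the brace only partly, at about (325,390), with the gripper hiding it; the tape is at (127,290) and the spanner at (315,195). Moving farther over should show the brace and the canister together.

Run:
```python
from h import *
go([.50,.03,.32])
```

```text
t 1.15 yaw 2.7245 tool shift [-0.1669 -0.1593 -0.0045] per row [-0.0209 -0.0199 -0.0006] turn rz None
```

Emit:
{"method": "apply_moves", "body": {"rows": [[[-0.028, -0.0265, -0.001, 0, 0, 0, 0], [-0.028, -0.0265, -0.001, 0, 0, 0, 0], [-0.028, -0.0265, -0.001, 0, 0, 0, 0], [-0.028, -0.0265, -0.001, 0, 0, 0, 0], [-0.028, -0.0265, 0, 0, 0, 0, 0], [-0.028, -0.0265, 0, 0, 0, 0, 0], [0, 0, 0, 0, 0, 0, 0], [0, 0, 0, 0, 0, 0, 0]]]}}

```text
t: 2.15
tcp_pos: [0.5011, 0.0334, 0.3196]
eef_rot: [0.204, 0.979, 0.0, -0.001]
contact_force: [-0.1, -0.4, -0.2]
finger_gap: 0.0884
grasp_force: 0.0
```

Run:
```python
from h import *
M=model('wrist');s=robot.state();im=cams.snapshot('wrist')[:,:,::-1];cv2.imwrite('pics/w2.png',im);np.savez('w2.npz',K=M[0],D=M[1],V=M[2])
print(s['tcp_pos'],s['joint_pos'].round(2),s['contact_force'])
cv2.imwrite('pics/w2b.png',cv2.resize(im,(768,576),interpolation=cv2.INTER_CUBIC))
go([.45,-.20,.32])
```

```text
[0.50108732 0.033394   0.31956187] [-0.07  0.12  1.53  0.    1.49 -1.23] [-0.10121842 -0.37331112 -0.24865821]
t 2.2 yaw 2.7304 tool shift [-0.0466 -0.2344 -0.0005] per row [-0.0058 -0.0293 -0.0001] turn rz None
```

View pics/w2b.png

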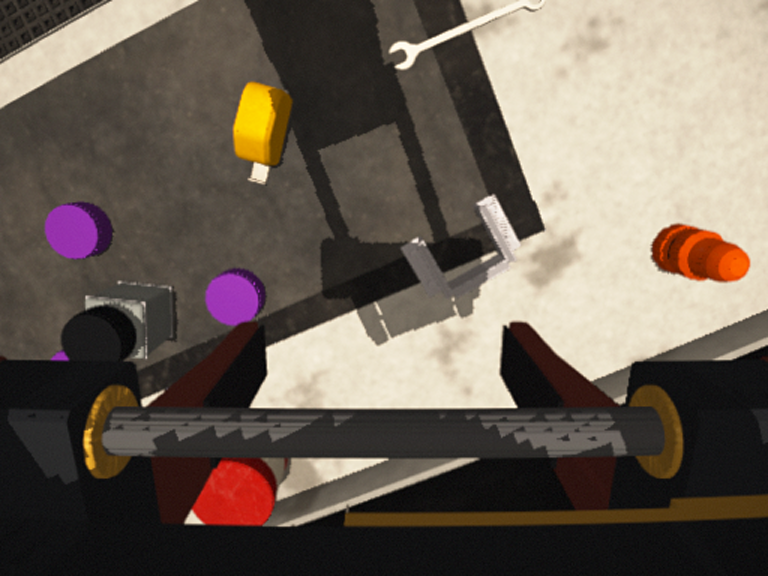

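The brace is at about (460,250) in the enlarged view and fully visible. The canister's body is at (130,315) with its black cap at (98,335). Next I'll move over the canister for the second view.

Emit:
{"method": "apply_moves", "body": {"rows": [[[-0.007, -0.036, 0, 0, 0, 0, 0], [-0.007, -0.036, 0, 0, 0, 0, 0], [-0.007, -0.036, 0, 0, 0, 0, 0], [-0.007, -0.036, 0, 0, 0, 0, 0], [-0.007, -0.036, 0, 0, 0, 0, 0], [-0.007, -0.036, 0, 0, 0, 0, 0], [0, 0, 0, 0, 0, 0, 0], [0, 0, 0, 0, 0, 0, 0]]]}}

```text
t: 3.2
tcp_pos: [0.4535, -0.1814, 0.3199]
eef_rot: [0.205, 0.979, 0.0, -0.0]
contact_force: [-0.3, 0.8, 0.2]
finger_gap: 0.0878
grasp_force: 0.0
```

Run:
```python
from h import *
M=model('wrist');s=robot.state();im=cams.snapshot('wrist')[:,:,::-1];cv2.imwrite('pics/w3.png',im);np.savez('w3.npz',K=M[0],D=M[1],V=M[2])
print(s['tcp_pos'],s['joint_pos'].round(2))
w2=cv2.imread('pics/w2.png')
B=proj(np.load('w2.npz').values() and tuple(np.load('w2.npz')[k] for k in 'KDV'),[[.545,.095,.02]])[0];c=proj(M,[[.478,-.249,.09]])[0];print(B,c)
def crop(im,x,y,w,h,k):
    x=int(max(0,x));y=int(max(0,y));print('off',x,y);return cv2.resize(im[y:y+h,x:x+w],(w*k,h*k),interpolation=cv2.INTER_CUBIC)
cv2.imwrite('pics/w23.png',np.hstack([crop(w2,255,115,100,120,4),crop(im,c[0]-50,c[1]-60,100,120,4)]))
```

```text
[ 0.45351137 -0.18137587  0.31986125] [-0.52  0.1   1.56  0.    1.48 -1.68]
[301.9003143  163.16607732] [217.62136418 195.62709513]
off 255 115
off 167 135
```

View pics/w23.png

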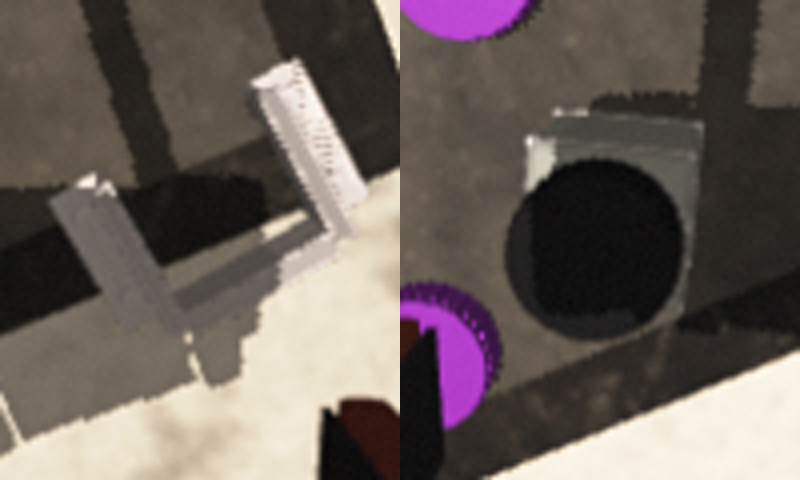

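The right crop shows the cap circle at w3 pixel (215.7,197.5) and a shoulder edge from (199,169.5) to (242,173). The left crop shows the brace, partly in the gripper's shadow. I'll get a closer view square over the brace.

Run:
```python
from h import *
L=lambda n:tuple(np.load(n)[k] for k in 'KDV')
w2=L('w2.npz');w3=L('w3.npz');T=model('top');S=model('scene')
im2=cv2.imread('pics/w2.png');im3=cv2.imread('pics/w3.png')
print('cap tri w3/top',tri([(w3,(215.7,197.5)),(T,(317.9,223.5))]).round(4))
print('cap plane w3',plane(w3,[(215.7,197.5)],.11).round(4), 'w2',plane(w2,[(98/1.5,335/1.5)],.105).round(4))
e=plane(w3,[(199,169.5),(242,173),(238.2,215)],.072);print('shoulder',e.round(4).tolist(),[np.arctan2(*(e[1]-e[0])[[1,0]]),np.arctan2(*(e[2]-e[1])[[1,0]])],np.linalg.norm(e[1]-e[0]))
go([.565,.1,.22],3.25)
```

```text
cap tri w3/top [ 0.4745 -0.2468  0.1142]
cap plane w3 [[ 0.4751 -0.2479  0.11  ]] w2 [[ 0.473  -0.2441  0.105 ]]
shoulder [[0.4362, -0.2609, 0.072], [0.4654, -0.2069, 0.072], [0.5208, -0.238, 0.072]] [np.float64(1.0748365755572462), np.float64(-0.5113289924375022)] 0.06133606479643812
t 3.25 yaw 2.7303 tool shift [0.0103 0.3023 0.1001] per row [0.0013 0.0378 0.0125] turn rz -0.5197
```

Emit:
{"method": "apply_moves", "body": {"rows": [[[0, 0.05, 0, 0, 0, 0, 0], [0, 0.05, 0.015, 0, 0, 0, 0], [0.002, 0.05, 0.02, 0, 0, 0, 0], [0.002, 0.05, 0.02, 0, 0, 0, 0], [0.002, 0.05, 0.02, 0, 0, 0, 0], [0.002, 0.045, 0.025, 0, 0, 0, 0], [0, 0, 0, 0, 0, 0, 0], [0, 0, 0, 0, 0, 0, 0]]]}}

```text
t: 4.25
tcp_pos: [0.5639, 0.0912, 0.2201]
eef_rot: [0.204, 0.979, -0.0, -0.0]
contact_force: [-0.1, -1.7, 0.3]
finger_gap: 0.0878
grasp_force: 0.0
```

Run:
```python
from h import *
M=model('wrist');s=robot.state();im=cams.snapshot('wrist')[:,:,::-1];cv2.imwrite('pics/w4.png',im);np.savez('w4.npz',K=M[0],D=M[1],V=M[2])
print(s['tcp_pos'],s['joint_pos'].round(2))
c=proj(M,[[.545,.095,.02]])[0];x,y=(c-[75,70]).astype(int);print(c,'off',x,y)
g=cv2.resize(im[y:y+120,x:x+160],None,fx=5,fy=5,interpolation=cv2.INTER_CUBIC)
cv2.imwrite('pics/w4c.png',(255*(g/255.)**.6).astype(np.uint8))
```

```text
[0.56389662 0.09119868 0.22007615] [ 0.04  0.3   1.55 -0.    1.3  -1.12]
[252.0892837  149.17521094] off 177 79
```

View pics/w4c.png

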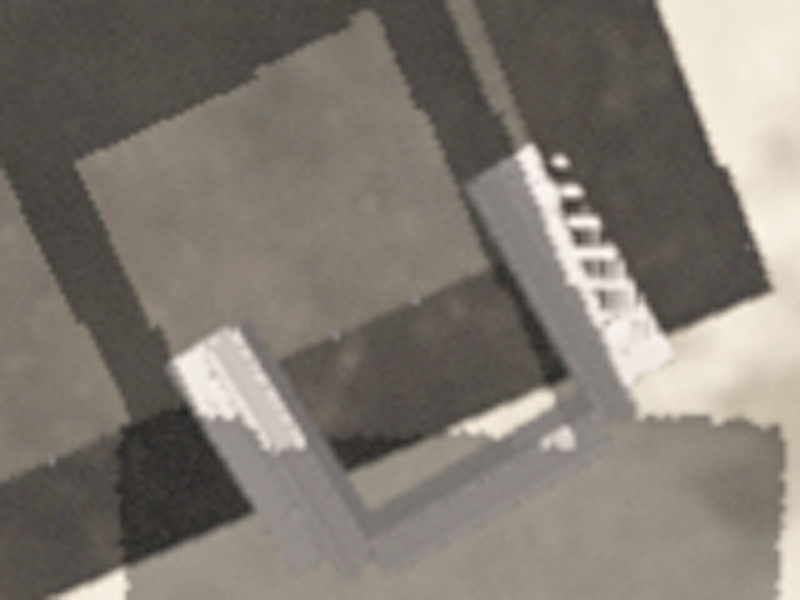

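The close view shows the brace clearly. The inner base of its left cheek runs (255,325)-(375,513), the right one (470,190)-(578,400) and the base of the stop (375,513)-(578,403), all in crop pixels.

Run:
```python
from h import *
L=lambda n:tuple(np.load(n)[k] for k in 'KDV')
w4=L('w4.npz');w2=L('w2.npz')
f=lambda l:np.array(l)/5.+[177,79]-.4
for z in(0.,):
    P=plane(w4,f([(255,325),(375,513),(470,190),(578,400),(240,325),(365,535),(590,420)]),z)[:,:2]
    yaw=lambda a,b:np.arctan2(*(b-a)[::-1])
    print(P.round(4).tolist(),'cheek yaws',yaw(P[0],P[1]),yaw(P[2],P[3]),'stop',yaw(P[1],P[3])-np.pi/2,'width',np.linalg.norm(P[3]-P[1]))
Q=plane(w4,f([(365,535),(590,420)]),.034);print('at .034',Q.round(4).tolist(),np.linalg.norm(Q[1]-Q[0]))
print('tri L,R lip',tri([(w4,f([(365,535)])[0]),(w2,(301,192))]).round(4),tri([(w4,f([(590,420)])[0]),(w2,(337.5,173))]).round(4))
go([.476,-.2475,.2],2.1)
```

```text
[[0.5278, 0.0675], [0.5864, 0.0759], [0.5185, 0.1322], [0.5798, 0.1373], [0.5262, 0.0639], [0.5909, 0.071], [0.586, 0.1382]] cheek yaws 0.14308440014739726 0.08228455407349541 stop 0.1074892280819082 width 0.06175188788870377
at .034 [[0.5834, 0.0749, 0.034], [0.5789, 0.1366, 0.034]] 0.06178379379830957
tri L,R lip [0.582  0.0757 0.0406] [0.5755 0.1365 0.0468]
t 4.3 yaw 2.7296 tool shift [-0.0545 -0.345   0.0206] per row [-0.0068 -0.0431  0.0026] turn rz 0.6296
```

Emit:
{"method": "apply_moves", "body": {"rows": [[[-0.008, -0.049, 0, 0, 0, 0, 0], [-0.008, -0.05, 0, 0, 0, 0, 0], [-0.008, -0.05, 0, 0, 0, 0, 0], [-0.008, -0.05, 0.005, 0, 0, 0, 0], [-0.008, -0.05, 0.005, 0, 0, 0, 0], [-0.008, -0.05, 0.005, 0, 0, 0, 0], [-0.006, -0.046, 0.005, 0, 0, 0, 0], [0, 0, 0, 0, 0, 0.15, 0]]]}}

```text
t: 5.3
tcp_pos: [0.4739, -0.2515, 0.2008]
eef_rot: [0.282, 0.959, -0.001, 0.001]
contact_force: [-0.3, -0.1, -0.0]
finger_gap: 0.0878
grasp_force: 0.0
```

Emit:
{"method": "apply_moves", "body": {"rows": [[[0, 0, 0, 0, 0, 0.16, 0], [0, 0, 0, 0, 0, 0.16, 0], [0, 0, 0, 0, 0, 0.16, 0], [0, 0, 0, 0, 0, 0, 0], [0, 0, 0, 0, 0, 0, 0], [0, 0, 0, 0, 0, 0, 0], [0, 0, 0, 0, 0, 0, 0], [0, 0, 0, 0, 0, 0, 0]]]}}

```text
t: 6.3
tcp_pos: [0.4755, -0.2471, 0.1998]
eef_rot: [0.498, 0.867, -0.0, -0.0]
contact_force: [0.7, -0.6, -0.3]
finger_gap: 0.088
grasp_force: 0.0
```

Run:
```python
from h import *
M=model('wrist');s=robot.state();im=cams.snapshot('wrist')[:,:,::-1];cv2.imwrite('pics/w5.png',im)
print(s['joint_pos'].round(2));go([.476,-.2475,.088],2.1)
c=proj(M,[[.476,-.2475,.11]])[0];print(c)
th=np.linspace(0,6.28,60);im=im.copy()
cv2.polylines(im,[proj(M,np.c_[.476+.029*np.cos(th),-.2475+.029*np.sin(th),.11+0*th]).round().astype(np.int32).reshape(-1,1,2)],True,(0,255,255),1)
x,y=(c-[70,60]).astype(int);print(x,y)
cv2.imwrite('pics/w5c.png',cv2.resize(im[y:y+120,x:x+140],None,fx=5,fy=5,interpolation=cv2.INTER_CUBIC))
```

```text
[-0.61  0.27  1.65 -0.    1.23 -1.14]
t 6.35 yaw 2.0993 tool shift [-0.0006  0.0003  0.1119] per row [-0.0001  0.      0.014 ] turn rz -0.0007
[256.00612281 185.50374821]
186 125
```

View pics/w5c.png

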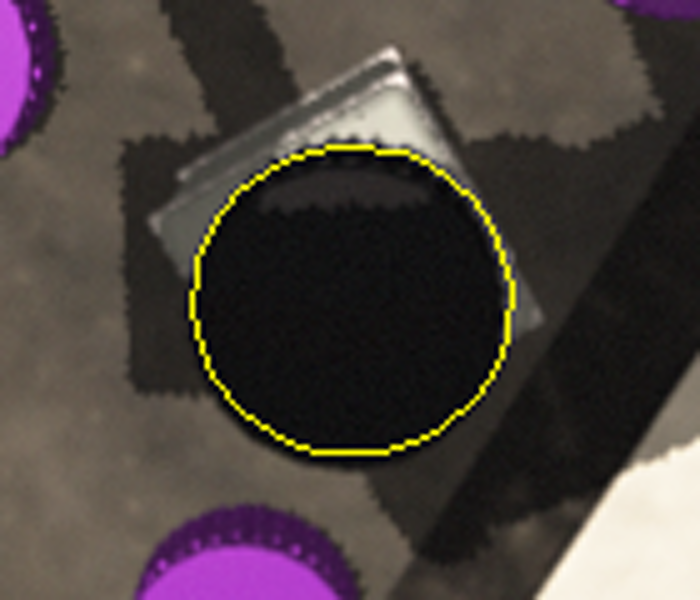

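The measured cap circle fits the picture. The shoulder corners appear at crop pixels (155,220), (405,80) and (540,320). Next I'll descend and grip.

Emit:
{"method": "apply_moves", "body": {"rows": [[[0, 0, 0.03, 0, 0, 0, 0], [0, 0, 0.03, 0, 0, 0, 0], [0, 0, 0.03, 0, 0, 0, 0], [0, 0, 0.022, 0, 0, 0, 0], [0, 0, 0, 0, 0, 0, 0.1], [0, 0, 0, 0, 0, 0, 0.5], [0, 0, 0, 0, 0, 0, 1], [0, 0, 0, 0, 0, 0, 1]]], "squeeze": 50}}

```text
t: 7.35
tcp_pos: [0.476, -0.2476, 0.0888]
eef_rot: [0.498, 0.867, -0.0, 0.001]
contact_force: [-0.3, -0.2, -0.2]
finger_gap: 0.0525
grasp_force: 0.0
```

Emit:
{"method": "apply_moves", "body": {"rows": [[[0, 0, 0, 0, 0, 0, 1], [0, 0, 0, 0, 0, 0, 1], [0, 0, 0, 0, 0, 0, 1], [0, 0, 0, 0, 0, 0, 1], [0, 0, -0.004, 0, 0, 0, 1], [0, 0, -0.006, 0, 0, 0, 1], [0, 0, -0.01, 0, 0, 0, 1], [0, 0, 0, 0, 0, 0, 1]]]}}

```text
t: 8.35
tcp_pos: [0.4763, -0.2478, 0.1091]
eef_rot: [0.498, 0.867, -0.0, 0.001]
contact_force: [0.9, -0.9, 0.4]
finger_gap: 0.0001
grasp_force: 0.0
```

Run:
```python
from h import *
s=robot.state();print(s['contact_force'],s['finger_gap'],s['grasp_force'])
L=lambda n:tuple(np.load(n)[k] for k in 'KDV')
go([.548,.1026,.16],2.1+.60)
```

```text
[ 0.90289525 -0.90617556  0.37048521] 0.00011888459049217711 0.0
t 8.35 yaw 2.0988 tool shift [ 0.2664  0.2385 -0.0513] per row [ 0.0333  0.0298 -0.0064] turn rz -0.6012
```

The fingers closed fully, so they missed the cap. I'll look before doing anything else.

Run:
```python
from h import *
w=cams.snapshot('wrist')[:,:,::-1];s=cams.snapshot('scene')[:,:,::-1]
cv2.imwrite('pics/w6.png',w);cv2.imwrite('pics/s6.png',s)
a=cv2.resize(w[120:320,155:355],(480,480));b=cv2.resize(s[120:250,255:385],(320,320),interpolation=cv2.INTER_CUBIC)
b=np.vstack([b,np.zeros((160,320,3),np.uint8)]);cv2.imwrite('pics/c6.png',np.hstack([a,b]))
```

```text
(no output)
```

View pics/c6.png

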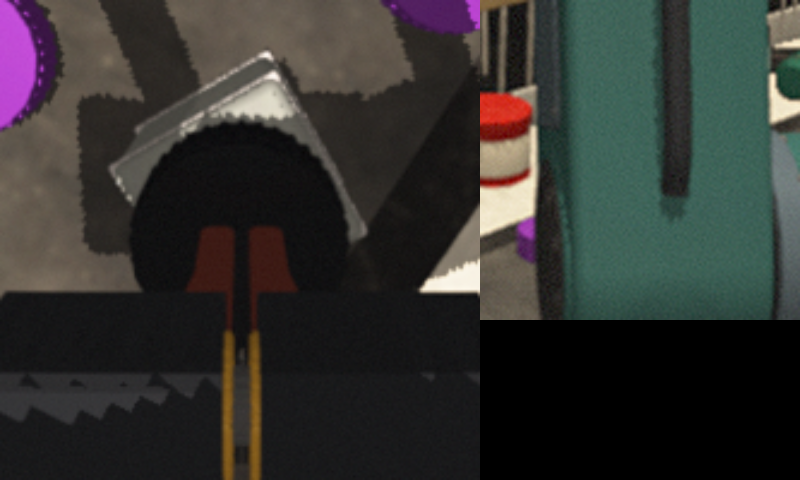

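The fingers had closed just above the cap, which is untouched. The wrist picture puts the fingertips about 21 mm behind the reported TCP, both from the 88 mm opening (depth 0.174) and from the tip row of 215. So the real tips sit about 29 mm higher than stated. I'll reopen, go about 29 mm lower and check by the gap.

Emit:
{"method": "apply_moves", "body": {"rows": [[[0, 0, 0, 0, 0, 0, 0], [0, 0, 0, 0, 0, 0, 0], [0, 0, 0, 0, 0, 0, 0], [0, 0, 0, 0, 0, 0, 0], [0, 0, 0, 0, 0, 0, 0], [0, 0, 0, 0, 0, 0, 0], [0, 0, 0, 0, 0, 0, 0], [0, 0, 0.01, 0, 0, 0, 0]]]}}

```text
t: 9.45
tcp_pos: [0.4761, -0.2476, 0.0982]
eef_rot: [0.498, 0.867, -0.0, 0.001]
contact_force: [0.4, -0.2, -0.9]
finger_gap: 0.0773
grasp_force: 0.0
```

Emit:
{"method": "apply_moves", "body": {"rows": [[[0, 0, 0.01, 0, 0, 0, 0], [0, 0, 0.01, 0, 0, 0, 0], [0, 0, 0.008, 0, 0, 0, 0], [0, 0, 0.006, 0, 0, 0, 0], [0, 0, 0.004, 0, 0, 0, 0], [0, 0, 0, 0, 0, 0, 0], [0, 0, 0, 0, 0, 0, 0], [0, 0, 0, 0, 0, 0, 0.25]]]}}

```text
t: 10.45
tcp_pos: [0.4756, -0.2473, 0.0602]
eef_rot: [0.498, 0.867, -0.0, 0.0]
contact_force: [-0.4, 0.3, 0.2]
finger_gap: 0.0808
grasp_force: 0.0
```

Run:
```python
from h import *
s=robot.state();print(s['contact_force'],s['finger_gap'],s['grasp_force'],s['tcp_pos'])
M=model('wrist');im=cams.snapshot('wrist')[:,:,::-1];cv2.imwrite('pics/w7.png',im)
```

```text
[-0.43464761  0.28487365  0.22304364] 0.08082522859038928 0.0 [ 0.4756349  -0.24733299  0.06018899]
```

Emit:
{"method": "apply_moves", "body": {"rows": [[[0, 0, 0, 0, 0, 0, 0.3], [0, 0, 0, 0, 0, 0, 0.36], [0, 0, 0, 0, 0, 0, 0.42], [0, 0, 0, 0, 0, 0, 0.6], [0, 0, 0, 0, 0, 0, 1], [0, 0, 0, 0, 0, 0, 1], [0, 0, 0, 0, 0, 0, 1], [0, 0, 0, 0, 0, 0, 1]]], "squeeze": 30}}

```text
t: 11.5
tcp_pos: [0.4754, -0.2473, 0.06]
eef_rot: [0.498, 0.867, -0.0, 0.0]
contact_force: [-1.1, -1.2, 3.1]
finger_gap: 0.0581
grasp_force: 30.0
```

Emit:
{"method": "apply_moves", "body": {"rows": [[[0, 0, 0, 0, 0, 0, 1], [0, 0, -0.003, 0, 0, 0, 1], [0, 0, -0.006, 0, 0, 0, 1], [0, 0, -0.012, 0, 0, 0, 1], [0, 0, -0.018, 0, 0, 0, 1], [0, 0, -0.018, 0, 0, 0, 1], [0, 0, -0.015, 0, 0, 0, 1], [0, 0, -0.008, 0, 0, 0, 1]]], "squeeze": 50}}

```text
t: 12.5
tcp_pos: [0.4758, -0.2474, 0.1411]
eef_rot: [0.498, 0.867, -0.0, 0.001]
contact_force: [0.3, 0.6, -6.4]
finger_gap: 0.0577
grasp_force: 50.0
```

Run:
```python
from h import *
s=robot.state();print(s['contact_force'],s['finger_gap'],s['grasp_force'],s['joint_pos'].round(2))
go([.547,.1025,.145],2.0988+.60)
```

```text
[ 0.28470729  0.57781838 -6.41992073] 0.0577391908962652 49.99816048890352 [-0.61  0.33  1.72 -0.    1.09 -1.14]
t 12.5 yaw 2.0988 tool shift [ 0.2664  0.2378 -0.0041] per row [ 0.0333  0.0297 -0.0005] turn rz -0.6
```

Emit:
{"method": "apply_moves", "body": {"rows": [[[0.015, 0.014, 0, 0, 0, 0, 1], [0.03, 0.027, 0, 0, 0, 0, 1], [0.038, 0.034, 0, 0, 0, 0, 1], [0.042, 0.038, 0, 0, 0, 0, 1], [0.042, 0.038, 0, 0, 0, 0, 1], [0.04, 0.035, 0, 0, 0, 0, 1], [0.035, 0.03, 0, 0, 0, 0, 1], [0.024, 0.022, 0, 0, 0, 0, 1]]]}}

```text
t: 13.5
tcp_pos: [0.5458, 0.1058, 0.1391]
eef_rot: [0.497, 0.868, -0.0, -0.001]
contact_force: [0.3, -0.2, -6.2]
finger_gap: 0.0578
grasp_force: 50.0
```

Emit:
{"method": "apply_moves", "body": {"rows": [[[0, 0, 0, 0, 0, -0.05, 1], [0, 0, 0, 0, 0, -0.1, 1], [0, 0, 0, 0, 0, -0.13, 1], [0, 0, 0, 0, 0, -0.13, 1], [0, 0, 0, 0, 0, -0.12, 1], [0, 0, 0, 0, 0, -0.07, 1], [0, 0, 0, 0, 0, 0, 1], [0, 0, 0, 0, 0, 0, 1]]]}}

```text
t: 14.5
tcp_pos: [0.5463, 0.103, 0.1394]
eef_rot: [0.22, 0.975, -0.0, -0.001]
contact_force: [0.3, -0.8, -5.4]
finger_gap: 0.0583
grasp_force: 50.0
```

Run:
```python
from h import *
s=robot.state();print(s['contact_force'],s['ft_torque'])
go([.547,.1025,.1],2.7)
M=model('wrist');im=cams.snapshot('wrist')[:,:,::-1];cv2.imwrite('pics/w8.png',im)
t=cams.snapshot('top')[:,:,::-1];cv2.imwrite('pics/t8.png',t);sc=cams.snapshot('scene')[:,:,::-1];cv2.imwrite('pics/s8.png',sc)
a=cv2.resize(im[30:290,120:400],(448,416));b=cv2.resize(t[140:230,150:240],(352,352),interpolation=cv2.INTER_CUBIC);b=np.vstack([b,np.zeros((64,352,3),np.uint8)])
cv2.imwrite('pics/c8.png',np.hstack([a,b]))
```

```text
[ 0.33917335 -0.80731114 -5.40330648] [-0.02499518  0.01047673  0.06031218]
t 14.5 yaw 2.6977 tool shift [-0.0008 -0.0001  0.0394] per row [-0.0001 -0.      0.0049] turn rz -0.0023
```

View pics/c8.png

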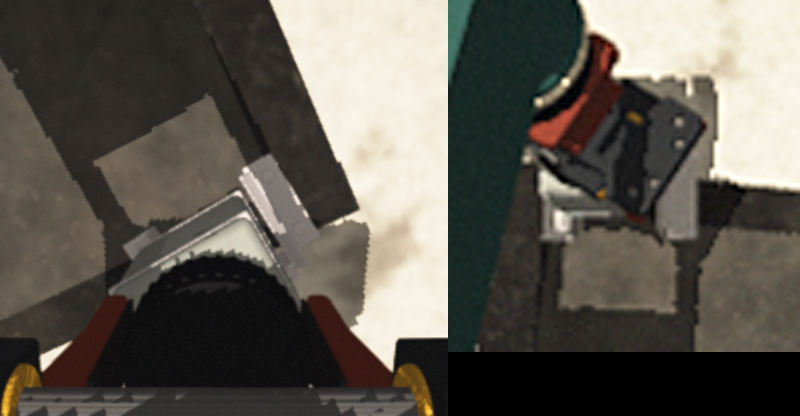

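The canister sits over the brace, looking square to it. The shoulder corner is at crop (245,215) and its sides run to (115,295) and (300,300). I'll check the yaw numerically.

Run:
```python
from h import *
M=model('wrist');im=cv2.imread('pics/w8.png')
f=lambda l:np.array(l)/1.6+[120,30]-.3
P=plane(M,f([(115,295),(245,215),(300,300)]),.151)[:,:2]
yaw=lambda a,b:np.arctan2(*(b-a)[::-1])
print(P.round(4).tolist(),yaw(P[0],P[1])-np.pi/2,yaw(P[1],P[2]))
# refine with line segments
g=cv2.cvtColor(im,cv2.COLOR_BGR2GRAY);l=cv2.createLineSegmentDetector().detect(g)[0].reshape(-1,4)
for s in l:
    a,b=s[:2],s[2:]
    if np.linalg.norm(b-a)>18 and 185<(a[0]+b[0])/2<310 and 125<(a[1]+b[1])/2<220:
        Q=plane(M,[a,b],.151)[:,:2];print(s.round(1),'mod90 yaw',round((yaw(*Q)+.785)%(np.pi/2)-.785,3),Q.round(3).tolist())
```

```text
[[0.5241, 0.0712], [0.5175, 0.1276], [0.5555, 0.1328]] 0.1169981238974982 0.1354679506513627
[313.1 163.9 289.3 126.5] mod90 yaw 0.15 [[0.527, 0.149], [0.502, 0.145]]
[268.4 140.9 294.4 182.6] mod90 yaw 0.123 [[0.504, 0.131], [0.533, 0.134]]
[219.3 200.4 250.1 185.9] mod90 yaw 0.008 [[0.524, 0.09], [0.523, 0.11]]
[273.9 159.8 187.  209.6] mod90 yaw 0.084 [[0.515, 0.129], [0.52, 0.07]]
[264.6 187.  284.4 194.9] mod90 yaw 0.736 [[0.528, 0.118], [0.537, 0.126]]
[292.9 167.7 281.6 142. ] mod90 yaw -0.01 [[0.524, 0.137], [0.508, 0.137]]
[242.4 162.8 220.9 174.9] mod90 yaw 0.068 [[0.509, 0.112], [0.51, 0.098]]
[260.7 152.  244.3 161.7] mod90 yaw 0.094 [[0.508, 0.124], [0.509, 0.113]]
[292.8 193.5 279.1 180.9] mod90 yaw 0.383 [[0.538, 0.131], [0.528, 0.127]]
[226.5 175.  264.3 153. ] mod90 yaw 0.086 [[0.512, 0.101], [0.51, 0.126]]
[271.  168.9 239.8 185.1] mod90 yaw 0.045 [[0.52, 0.126], [0.52, 0.105]]
[181.4 133.4 193.8 157.8] mod90 yaw -0.012 [[0.48, 0.089], [0.495, 0.088]]
[275.5 139.4 284.9 155.3] mod90 yaw 0.106 [[0.505, 0.135], [0.516, 0.136]]
```

Emit:
{"method": "apply_moves", "body": {"rows": [[[0, 0, 0.012, 0, 0, 0, 1], [0, 0, 0.016, 0, 0, 0, 1], [0, 0, 0.012, 0, 0, 0, 1], [0, 0, 0.008, 0, 0, 0, 1], [0, 0, 0.006, 0, 0, 0, 1], [0, 0, 0.006, 0, 0, 0, 1], [0, 0, 0, 0, 0, 0, 1], [0, 0, 0, 0, 0, 0, 1]]]}}

```text
t: 15.65
tcp_pos: [0.547, 0.1026, 0.0794]
eef_rot: [0.22, 0.976, -0.0, -0.0]
contact_force: [-0.1, 1.7, -7.0]
finger_gap: 0.0579
grasp_force: 50.0
```

Emit:
{"method": "apply_moves", "body": {"rows": [[[0, 0, 0.006, 0, 0, 0, 1], [0, 0, 0.005, 0, 0, 0, 1], [0, 0, 0.004, 0, 0, 0, 1], [0, 0, 0.002, 0, 0, 0, 1], [0, 0, 0.001, 0, 0, 0, 1], [0, 0, 0, 0, 0, 0, 1], [0, 0, 0, 0, 0, 0, 1], [0, 0, 0, 0, 0, 0, 1]]]}}

```text
t: 16.65
tcp_pos: [0.5472, 0.103, 0.0639]
eef_rot: [0.22, 0.976, 0.0, 0.0]
contact_force: [-6.2, 3.2, 15.6]
finger_gap: 0.0579
grasp_force: 50.0
```

Run:
```python
from h import *
s=robot.state();print(s['contact_force'],s['ft_torque'],s['tcp_pos'],s['joint_vel'].round(3));go([.547,.1025,.06],2.7)
```

```text
[-6.17848973  3.23916231 15.5985019 ] [6.87949984e-01 1.00976749e+00 3.46531599e-04] [0.54721905 0.10296617 0.06386657] [ 0.     0.    -0.001 -0.003 -0.     0.001]
t 16.65 yaw 2.6988 tool shift [ 0.     -0.0005  0.0039] per row [ 0.     -0.0001  0.0005] turn rz -0.0012
```

Something pushes up at the front-left bottom corner with the underside about 4 mm up, and there is no yaw moment, so the canister is probably slightly tilted in the grip. I'll ease the load and open a little so it settles, then regrip.

Emit:
{"method": "apply_moves", "body": {"rows": [[[0, 0, -0.001, 0, 0, 0, 1], [0, 0, -0.001, 0, 0, 0, 1], [0, 0, 0, 0, 0, 0, 1], [0, 0, 0, 0, 0, 0, 0.3], [0, 0, 0, 0, 0, 0, 0.2], [0, 0, 0, 0, 0, 0, 0.15], [0, 0, 0, 0, 0, 0, 0.15], [0, 0, 0, 0, 0, 0, 0.15]]], "squeeze": 10}}

```text
t: 17.65
tcp_pos: [0.547, 0.1025, 0.0639]
eef_rot: [0.22, 0.976, -0.0, 0.0]
contact_force: [-0.2, -0.0, -0.2]
finger_gap: 0.0746
grasp_force: 0.0
```

Run:
```python
from h import *
s=robot.state();print(s['contact_force'],s['finger_gap'],s['tcp_pos'])
M=model('wrist');im=cams.snapshot('wrist')[:,:,::-1];cv2.imwrite('pics/w9.png',im);np.savez('w9.npz',K=M[0],D=M[1],V=M[2])
yaw=lambda a,b:np.arctan2(*(b-a)[::-1])
p=proj(M,[[.547-.03,.1025-.003,.072],[.547,.1025,.11],[.52,.07,.072],[.514,.13,.072]]);print(p.round(0).tolist())
g=cv2.cvtColor(im,cv2.COLOR_BGR2GRAY);l=cv2.createLineSegmentDetector().detect(g)[0].reshape(-1,4)
for s in l:
    a,b=s[:2],s[2:]
    if np.linalg.norm(b-a)>15:
        Q=plane(M,[a,b],.072)[:,:2]
        if np.linalg.norm(Q.mean(0)-[.547,.1025])<.06:print(s.round(1),'yaw',round((yaw(*Q)+.785)%(np.pi/2)-.785,3),Q.round(3).tolist())
# cap: dark mask near
m=(im.max(2)<38).astype(np.uint8);x,y=p[1].astype(int);print('col',im[y,x],[ (int(np.flatnonzero(m[:,c])[0]) if m[:,c].any() else -1) for c in range(x-30,x+31,10)])
```

```text
[-0.15139508 -0.0085698  -0.18907129] 0.07460178253111378 [0.54704953 0.10248673 0.06392345]
[[229.0, 182.0], [256.0, 251.0], [188.0, 207.0], [274.0, 156.0]]
[188.2 250.7 178.8 270.9] yaw 0.674 [[0.546, 0.056], [0.555, 0.044]]
[199.8 273.3 196.1 252.2] yaw -0.333 [[0.563, 0.056], [0.549, 0.06]]
[332.2 272.3 320.6 248.8] yaw 0.03 [[0.599, 0.133], [0.58, 0.132]]
[180.6 271.8 198.1 271.9] yaw -0.443 [[0.556, 0.045], [0.561, 0.055]]
[310.7 271.5 329.4 272.1] yaw -0.482 [[0.592, 0.12], [0.598, 0.131]]
[274.  151.3 305.9 202.5] yaw 0.125 [[0.512, 0.131], [0.548, 0.136]]
[271.8 156.7 197.9 200.3] yaw 0.096 [[0.514, 0.129], [0.519, 0.078]]
[216.9 197.  246.2 183. ] yaw 0.011 [[0.522, 0.089], [0.522, 0.108]]
[306.  186.  290.5 151.9] yaw 0.006 [[0.539, 0.14], [0.516, 0.14]]
[313.4 245.5 310.7 270.8] yaw -0.489 [[0.576, 0.129], [0.592, 0.121]]
[321.1 248.2 322.7 217. ] yaw -0.434 [[0.58, 0.133], [0.561, 0.141]]
[317.4 187.3 301.8 151.4] yaw -0.003 [[0.542, 0.145], [0.519, 0.146]]
[199.7 228.9 213.5 202.1] yaw 0.642 [[0.536, 0.07], [0.524, 0.086]]
[180.3 204.6 198.6 230.3] yaw 0.116 [[0.517, 0.
[... 811 characters left out ...]
[[0.562, 0.048], [0.556, 0.04]]
[286.1 152.9 297.1 171.7] yaw 0.102 [[0.516, 0.137], [0.529, 0.138]]
[231.9 273.2 203.1 273.8] yaw -0.417 [[0.571, 0.074], [0.564, 0.057]]
[299.4 271.9 233.1 271.3] yaw -0.454 [[0.589, 0.114], [0.571, 0.076]]
[306.4 138.3 319.  167.8] yaw -0.005 [[0.513, 0.151], [0.532, 0.151]]
[261.9 200.4 243.1 201.1] yaw -0.405 [[0.536, 0.112], [0.531, 0.102]]
[279.2 204.9 263.1 200.8] yaw -0.703 [[0.543, 0.12], [0.536, 0.113]]
[242.  201.  225.7 207.2] yaw -0.067 [[0.531, 0.101], [0.53, 0.091]]
[327.6 220.1 346.8 249.4] yaw 0.154 [[0.564, 0.143], [0.588, 0.147]]
[152.8 265.4 178.6 226. ] yaw 0.53 [[0.545, 0.031], [0.528, 0.059]]
col [17 15 15] [196, 11, 81, 42, 63, 12, 13]
```

Released cleanly, with no load left. Next I'll lower to the original grip height, regrip and slide towards the stop.

Emit:
{"method": "apply_moves", "body": {"rows": [[[0, 0, 0.002, 0, 0, 0, 0.15], [0, 0, 0.0015, 0, 0, 0, 0.2], [0, 0, 0, 0, 0, 0, 0.3], [0, 0, 0, 0, 0, 0, 0.4], [0, 0, 0, 0, 0, 0, 1], [0, 0, 0, 0, 0, 0, 1], [0, 0, 0, 0, 0, 0, 1], [0, 0, 0, 0, 0, 0, 1]]], "squeeze": 25}}

```text
t: 18.7
tcp_pos: [0.5469, 0.1024, 0.0603]
eef_rot: [0.22, 0.976, -0.0, -0.0]
contact_force: [-0.2, -1.1, -2.1]
finger_gap: 0.0581
grasp_force: 25.0
```

Emit:
{"method": "apply_moves", "body": {"rows": [[[-0.0009, 0.0005, 0, 0, 0, 0, 1], [-0.0009, 0.0005, 0, 0, 0, 0, 1], [-0.0009, 0.0005, 0, 0, 0, 0, 1], [-0.0009, 0.0005, 0, 0, 0, 0, 1], [0, 0, 0, 0, 0, 0, 1], [0, 0, 0, 0, 0, 0, 1], [0, 0, 0, 0, 0, 0, 1], [0, 0, 0, 0, 0, 0, 1]]]}}

```text
t: 19.7
tcp_pos: [0.5492, 0.1026, 0.0606]
eef_rot: [0.219, 0.976, -0.001, -0.002]
contact_force: [-6.8, -1.4, 8.3]
finger_gap: 0.0585
grasp_force: 25.0
```

Emit:
{"method": "apply_moves", "body": {"rows": [[[-0.0009, 0.0005, 0, 0, 0, 0, 1], [-0.0009, 0.0005, 0, 0, 0, 0, 1], [0, 0, 0, 0, 0, 0, 1], [0, 0, 0, 0, 0, 0, 1], [0, 0, 0, 0, 0, 0, 1], [0, 0, 0, 0, 0, 0, 1], [0, 0, 0, 0, 0, 0, 1], [0, 0, 0, 0, 0, 0, 1]]]}}

```text
t: 20.7
tcp_pos: [0.551, 0.1028, 0.0608]
eef_rot: [0.219, 0.976, -0.001, -0.002]
contact_force: [-7.7, -2.1, 9.4]
finger_gap: 0.0583
grasp_force: 25.0
```

Run:
```python
from h import *
s=robot.state();print(s['contact_force'],s['ft_torque'],s['tcp_pos'],R.from_quat(s['eef_rot']).as_matrix()[:,2])
M=model('wrist');im=cams.snapshot('wrist')[:,:,::-1];cv2.imwrite('pics/w10.png',im)
K=M
# lines along stop / shoulder in front of camera
def lines(n,box):
    g=cv2.cvtColor(cv2.imread(n),cv2.COLOR_BGR2GRAY);l=cv2.createLineSegmentDetector().detect(g)[0].reshape(-1,4)
    for s in l:
        c=(s[:2]+s[2:])/2
        if np.linalg.norm(s[2:]-s[:2])>22 and box[0]<c[0]<box[1] and box[2]<c[1]<box[3]:print(n,s.round(1))
lines('pics/w9.png',(180,310,140,215));lines('pics/w10.png',(180,310,140,215))
```

```text
[-7.68534414 -2.07392607  9.42975705] [-0.45148902  1.55684269 -0.07981074] [0.5509603  0.10278909 0.06078868] [-3.77975583e-03 -4.11138546e-04 -9.99992772e-01]
pics/w9.png [274.  151.3 305.9 202.5]
pics/w9.png [271.8 156.7 197.9 200.3]
pics/w9.png [216.9 197.  246.2 183. ]
pics/w9.png [306.  186.  290.5 151.9]
pics/w9.png [317.4 187.3 301.8 151.4]
pics/w9.png [218.9 177.4 263.1 150.6]
pics/w9.png [302.3 202.8 288.3 183. ]
pics/w9.png [202.8 187.7 180.  202.8]
pics/w9.png [262.3 147.6 226.8 169.2]
pics/w9.png [268.8 165.7 236.9 183.1]
pics/w9.png [199.  138.6 172.5 152. ]
pics/w9.png [286.6 189.6 271.9 166.4]
pics/w10.png [277.4 156.6 304.5 200.1]
pics/w10.png [223.7 194.4 245.3 185.4]
pics/w10.png [264.7 142.4 213.2 173.3]
pics/w10.png [303.7 181.6 286.7 144.5]
pics/w10.png [264.8 160.1 215.3 189.7]
pics/w10.png [315.5 183.9 299.  143. ]
pics/w10.png [214.  176.3 261.1 147.7]
pics/w10.png [203.7 219.2 217.9 199.6]
pics/w10.png [268.7 165.4 225.1 189.6]
pics/w10.png [198.2 185.8 177.1 199.7]
pics/w10.png [224.3 126.8 167.1 154.8]
pics/w10.png [283.8 186.5 270.8 165.5]
pics/w10.png [281.  144.1 294.7 166.7]
pics/w10.png [249.  203.3 225.5 210.3]
```

The force stayed almost constant while it moved, so this is sliding friction and not the stop. I'll keep pushing with a little less down-force.

Emit:
{"method": "apply_moves", "body": {"rows": [[[0, 0, -0.001, 0, 0, 0, 1], [-0.0009, 0.0005, 0, 0, 0, 0, 1], [-0.0009, 0.0005, 0, 0, 0, 0, 1], [0, 0, 0, 0, 0, 0, 1], [0, 0, 0, 0, 0, 0, 1], [0, 0, 0, 0, 0, 0, 1], [0, 0, 0, 0, 0, 0, 1], [0, 0, 0, 0, 0, 0, 1]]]}}

```text
t: 21.75
tcp_pos: [0.5513, 0.1026, 0.061]
eef_rot: [0.219, 0.976, -0.001, -0.003]
contact_force: [-9.5, -2.9, 7.4]
finger_gap: 0.0581
grasp_force: 25.0
```

Run:
```python
from h import *
s=robot.state();print(s['contact_force'],s['ft_torque'],s['tcp_pos'],R.from_quat(s['eef_rot']).as_matrix()[:,2])
```

```text
[-9.51337821 -2.94784894  7.36166968] [-0.55116601  1.83375015  0.0346345 ] [0.55128987 0.10262472 0.06096956] [-6.97708156e-03 -9.88394255e-04 -9.99975171e-01]
```

It stopped moving and the force rose, so it's at the stop, and TCP 0.551 agrees with the measured origin. I'll push 1 mm more, release so it settles flush, then regrip firmly.

Emit:
{"method": "apply_moves", "body": {"rows": [[[-0.0009, 0.0005, 0, 0, 0, 0, 1], [0, 0, 0, 0, 0, 0, 1], [0, 0, 0, 0, 0, 0, 1], [0, 0, 0, 0, 0, 0, 0.35], [0, 0, 0, 0, 0, 0, 0.25], [0, 0, 0, 0, 0, 0, 0.15], [0, 0, 0, 0, 0, 0, 0.15], [0, 0, 0, 0, 0, 0, 0.15]]]}}

```text
t: 22.75
tcp_pos: [0.557, 0.1032, 0.0615]
eef_rot: [0.22, 0.976, 0.0, 0.001]
contact_force: [-0.2, 0.0, 0.4]
finger_gap: 0.0743
grasp_force: 0.0
```

Run:
```python
from h import *
go([.5515,.103,.06])
im=cams.snapshot('wrist')[:,:,::-1];M=model('wrist');cv2.imwrite('pics/w11.png',im)
yaw=lambda a,b:np.arctan2(*(b-a)[::-1])
l=cv2.createLineSegmentDetector().detect(cv2.cvtColor(im,cv2.COLOR_BGR2GRAY))[0].reshape(-1,4)
for s in l:
    c=(s[:2]+s[2:])/2
    if np.linalg.norm(s[2:]-s[:2])>22 and 180<c[0]<310 and 135<c[1]<215:
        Q=plane(M,[s[:2],s[2:]],.072)[:,:2];print(s.round(1),'yaw',round((yaw(*Q)+.785)%(np.pi/2)-.785,3),Q.round(3).tolist())
```

```text
t 22.75 yaw 2.6989 tool shift [ 0.0049 -0.0026  0.0015] per row [ 0.0006 -0.0003  0.0002] turn rz None
[266.8 138.7 300.4 192.8] yaw 0.123 [[0.513, 0.131], [0.55, 0.136]]
[189.8 214.7 204.7 191.6] yaw 0.54 [[0.534, 0.07], [0.525, 0.085]]
[261.  145.  191.9 189.3] yaw 0.127 [[0.515, 0.127], [0.521, 0.079]]
[260.1 135.5 235.6 150.5] yaw 0.102 [[0.51, 0.128], [0.511, 0.112]]
[300.5 176.4 283.4 138.6] yaw 0.002 [[0.541, 0.14], [0.517, 0.14]]
[282.7 184.3 299.9 209.4] yaw 0.161 [[0.541, 0.128], [0.559, 0.131]]
[312.2 177.4 296.8 141.4] yaw -0.01 [[0.545, 0.146], [0.522, 0.146]]
[205.4 174.  256.2 140.8] yaw 0.131 [[0.516, 0.09], [0.512, 0.125]]
[172.6 195.1 189.3 218.5] yaw 0.112 [[0.519, 0.067], [0.536, 0.069]]
[197.9 176.5 172.2 193.6] yaw 0.135 [[0.516, 0.086], [0.518, 0.067]]
[235.2 151.2 204.1 171.4] yaw 0.128 [[0.512, 0.112], [0.514, 0.09]]
[261.  152.4 228.7 171.6] yaw 0.096 [[0.519, 0.125], [0.521, 0.103]]
[219.2 176.7 200.6 189.3] yaw 0.154 [[0.521, 0.097], [0.523, 0.084]]
[209.4 130.7 164.6 152.4] yaw -0.006 [[0.495, 0.104], [0.495, 0.075]]
[276.  135.4 290.8 159.3] yaw 0.126 [[0.514, 0.137], [0.529, 0.139]]
[255.6 187.  229.3 188.1] yaw -0.399 [[0.536, 0.113], [0.53, 0.099]]
[228.4 188.7 208.  197.9] yaw -0.012 [[0.53, 0.099], [0.53, 0.085]]
[293.8 208.5 274.8 193.8] yaw 0.457 [[0.557, 0.128], [0.544, 0.122]]
```

The shoulder edge suggests the canister only moved about 1.5 mm, so part of the push may have just tilted it. I'll regrip at cap centre, take most of the weight off the bench, and push again.

Emit:
{"method": "apply_moves", "body": {"rows": [[[0.0026, -0.0015, 0, 0, 0, 0, 0.15], [0.0026, -0.0015, 0, 0, 0, 0, 0.2], [0, 0, 0, 0, 0, 0, 0.3], [0, 0, 0, 0, 0, 0, 0.5], [0, 0, 0, 0, 0, 0, 1], [0, 0, 0, 0, 0, 0, 1], [0, 0, -0.0006, 0, 0, 0, 1], [0, 0, -0.0006, 0, 0, 0, 1]]], "squeeze": 40}}

```text
t: 23.8
tcp_pos: [0.5499, 0.103, 0.0619]
eef_rot: [0.22, 0.976, 0.0, -0.0]
contact_force: [-0.9, 0.0, -6.9]
finger_gap: 0.0579
grasp_force: 40.0
```

Run:
```python
from h import *
s=robot.state();print(s['contact_force'],s['ft_torque'],s['tcp_pos'])
```

```text
[-9.28048566e-01  6.86858269e-03 -6.90848052e+00] [-0.0371507   0.01021501 -0.00352337] [0.54989726 0.10301635 0.06191616]
```

Emit:
{"method": "apply_moves", "body": {"rows": [[[-0.0009, 0.0005, 0, 0, 0, 0, 1], [-0.0009, 0.0005, 0, 0, 0, 0, 1], [-0.0009, 0.0005, 0, 0, 0, 0, 1], [0, 0, 0, 0, 0, 0, 1], [0, 0, 0, 0, 0, 0, 1], [0, 0, 0, 0, 0, 0, 1], [0, 0, 0, 0, 0, 0, 1], [0, 0, 0, 0, 0, 0, 1]]]}}

```text
t: 24.8
tcp_pos: [0.5523, 0.1027, 0.0623]
eef_rot: [0.22, 0.976, -0.0, -0.001]
contact_force: [-5.4, -0.9, -4.3]
finger_gap: 0.0579
grasp_force: 40.0
```

Run:
```python
from h import *
s=robot.state();print(s['contact_force'],s['ft_torque'],s['tcp_pos'])
```

```text
[-5.44780147 -0.91299858 -4.33283782] [-0.14429501  1.07606143 -0.10546025] [0.55227442 0.10269254 0.06232366]
```

It now resists with almost no load on the bench, so this is stop contact, at TCP x = 0.5523. I'll push slightly more and set the canister down.

Emit:
{"method": "apply_moves", "body": {"rows": [[[-0.0009, 0.0005, 0, 0, 0, 0, 1], [0, 0, 0, 0, 0, 0, 1], [0, 0, 0.001, 0, 0, 0, 1], [0, 0, 0.001, 0, 0, 0, 1], [0, 0, 0, 0, 0, 0, 1], [0, 0, 0, 0, 0, 0, 1], [0, 0, 0, 0, 0, 0, 1], [0, 0, 0, 0, 0, 0, 1]]], "squeeze": 40}}

```text
t: 25.8
tcp_pos: [0.5528, 0.103, 0.0618]
eef_rot: [0.22, 0.976, -0.0, -0.001]
contact_force: [-9.6, 0.1, 10.6]
finger_gap: 0.058
grasp_force: 40.0
```

Run:
```python
from h import *
s=robot.state();print(s['contact_force'],s['ft_torque'],s['tcp_pos'],R.from_quat(s['eef_rot']).as_matrix()[:,2].round(4))
im=cams.snapshot('wrist')[:,:,::-1];M=model('wrist');cv2.imwrite('pics/w12.png',im)
l=cv2.createLineSegmentDetector().detect(cv2.cvtColor(im,cv2.COLOR_BGR2GRAY))[0].reshape(-1,4)
yaw=lambda a,b:np.arctan2(*(b-a)[::-1])
for s in l:
    c=(s[:2]+s[2:])/2
    if np.linalg.norm(s[2:]-s[:2])>25 and 180<c[0]<310 and 135<c[1]<215:
        Q=plane(M,[s[:2],s[2:]],.072)[:,:2];print(s.round(1),'yaw',round((yaw(*Q)+.785)%(np.pi/2)-.785,3),Q.round(4).tolist())
```

```text
[-9.61509592  0.0617983  10.61925003] [-0.07543489  2.06654133 -0.04951275] [0.55280497 0.1030022  0.06175399] [-0.0023  0.     -1.    ]
[269.5 153.3 195.1 199.8] yaw 0.12 [[0.5172, 0.1288], [0.5234, 0.0774]]
[263.8 140.4 213.5 172.5] yaw 0.123 [[0.5092, 0.1289], [0.5134, 0.0948]]
[303.4 182.4 286.  143.5] yaw -0.002 [[0.5412, 0.1396], [0.5161, 0.1396]]
[314.7 182.4 298.9 146. ] yaw -0.005 [[0.544, 0.1456], [0.5205, 0.1457]]
[215.2 174.9 259.2 146.6] yaw 0.128 [[0.5151, 0.095], [0.5112, 0.1251]]
[292.3 190.5 271.  164.3] yaw 0.242 [[0.5429, 0.1317], [0.5233, 0.1269]]
[261.9 165.4 227.8 185. ] yaw 0.086 [[0.5217, 0.1219], [0.5236, 0.0989]]
[207.9 176.5 175.2 198.1] yaw 0.137 [[0.5141, 0.0908], [0.5174, 0.0671]]
[202.7 137.3 171.7 152.8] yaw 0.008 [[0.4927, 0.0986], [0.4929, 0.0784]]
[303.2 130.6 313.4 158. ] yaw -0.052 [[0.5136, 0.1513], [0.5304, 0.1504]]
[279.5 141.8 293.2 164.3] yaw 0.121 [[0.5137, 0.1366], [0.5288, 0.1385]]
```

The canister's front edge now puts its centre at about x = 0.5505, flush with yaw 0.12. I'll release briefly so it settles, recentre on the cap axis and regrip hard.

Emit:
{"method": "apply_moves", "body": {"rows": [[[0, 0, 0, 0, 0, 0, 0.3], [0, 0, 0, 0, 0, 0, 0.2], [0, 0, 0, 0, 0, 0, 0.2], [0.0015, -0.0009, 0, 0, 0, 0, 0.2], [0.0015, -0.0009, 0, 0, 0, 0, 0.3], [0, 0, 0, 0, 0, 0, 0.5], [0, 0, 0, 0, 0, 0, 1], [0, 0, 0, 0, 0, 0, 1]]], "squeeze": 55}}

```text
t: 26.85
tcp_pos: [0.5506, 0.1025, 0.0605]
eef_rot: [0.22, 0.976, -0.0, -0.0]
contact_force: [-0.0, -0.0, 0.9]
finger_gap: 0.0575
grasp_force: 55.0
```

Emit:
{"method": "apply_moves", "body": {"rows": [[[0, 0, 0, 0, 0, 0, 1], [0, 0, 0, 0, 0, -0.06, 1], [0, 0, 0, 0, 0, -0.1, 1], [0, 0, 0, 0, 0, -0.12, 1], [0, 0, 0, 0, 0, -0.12, 1], [0, 0, 0, 0, 0, -0.1, 1], [0, 0, 0, 0, 0, -0.05, 1], [0, 0, 0, 0, 0, 0, 1]]]}}

```text
t: 27.85
tcp_pos: [0.5504, 0.1019, 0.0612]
eef_rot: [-0.054, 0.999, -0.001, -0.0]
contact_force: [-3.6, -3.0, 8.4]
finger_gap: 0.0578
grasp_force: 55.0
```

Run:
```python
from h import *
s=robot.state();print(s['contact_force'],s['ft_torque'],s['finger_gap'],s['joint_pos'].round(2));go([.5505,.103,.0618],2.699+1.25)
```

```text
[-3.61370816 -3.0127874   8.41982032] [-0.47621663  0.64704408 -0.09768319] 0.057846295346664314 [ 0.06  0.46  1.74 -0.    0.94 -1.62]
t 27.85 yaw -3.0337 tool shift [-0.0002  0.0011 -0.0006] per row [-0.      0.0001 -0.0001] turn rz -0.6995
```

Emit:
{"method": "apply_moves", "body": {"rows": [[[0, 0, -0.0003, 0, 0, -0.08, 1], [0, 0, -0.0003, 0, 0, -0.12, 1], [0, 0, -0.0003, 0, 0, -0.12, 1], [0, 0, 0, 0, 0, -0.12, 1], [0, 0, 0, 0, 0, -0.12, 1], [0, 0, 0, 0, 0, -0.1, 1], [0, 0, 0, 0, 0, -0.04, 1], [0, 0, 0, 0, 0, 0, 1]]]}}

```text
t: 28.85
tcp_pos: [0.5507, 0.1015, 0.0622]
eef_rot: [-0.393, 0.919, -0.001, -0.0]
contact_force: [-3.6, -4.5, 8.2]
finger_gap: 0.0576
grasp_force: 55.0
```

Run:
```python
from h import *
s=robot.state();print(s['contact_force'],s['ft_torque'],s['finger_gap'],s['joint_pos'].round(2));go([.5505,.103,.0618],2.699+1.25)
```

```text
[-3.61841149 -4.51863357  8.18771979] [-0.66017888  0.63348285 -0.06701953] 0.05764178641017945 [ 0.06  0.46  1.74 -0.    0.94 -2.32]
t 28.85 yaw -2.3335 tool shift [-0.001   0.0012  0.0004] per row [-0.0001  0.0001  0.    ] turn rz 0.0007
```

Emit:
{"method": "apply_moves", "body": {"rows": [[[0, 0, -0.001, 0, 0, 0, 1], [0, 0, -0.001, 0, 0, 0, 1], [0, 0, -0.001, 0, 0, 0, 1], [0, 0, -0.001, 0, 0, 0, 1], [0, 0, -0.001, 0, 0, 0, 1], [0, 0, 0, 0, 0, 0, 1], [0, 0, 0, 0, 0, 0, 1], [0, 0, 0, 0, 0, 0, 1]]]}}

```text
t: 29.85
tcp_pos: [0.5508, 0.1025, 0.0664]
eef_rot: [-0.393, 0.92, -0.0, -0.0]
contact_force: [-0.6, -0.3, -1.5]
finger_gap: 0.0577
grasp_force: 55.0
```

Run:
```python
from h import *
s=robot.state();print(s['contact_force'],s['ft_torque'],s['finger_gap'],s['tcp_pos'])
```

```text
[-0.56422557 -0.33939933 -1.50959677] [-0.16667081  0.27038249 -0.01085597] 0.0576672333414195 [0.55082427 0.10253164 0.06642444]
```

Only the cap's weight is left on the gripper, so the thread has let go. I'll lift the rest.

Emit:
{"method": "apply_moves", "body": {"rows": [[[0, 0, -0.003, 0, 0, 0, 1], [0, 0, -0.005, 0, 0, 0, 1], [0, 0, -0.007, 0, 0, 0, 1], [0, 0, -0.007, 0, 0, 0, 1], [0, 0, -0.007, 0, 0, 0, 1], [0, 0, -0.005, 0, 0, 0, 1], [0, 0, 0, 0, 0, 0, 1], [0, 0, 0, 0, 0, 0, 1]]]}}

```text
t: 30.85
tcp_pos: [0.5507, 0.1025, 0.1003]
eef_rot: [-0.393, 0.92, 0.0, -0.0]
contact_force: [0.0, 0.1, -0.9]
finger_gap: 0.0574
grasp_force: 55.0
```

Run:
```python
from h import *
s=robot.state();print(s['contact_force'],s['ft_torque'],s['finger_gap'],s['tcp_pos'])
im=cams.snapshot('wrist')[:,:,::-1];M=model('wrist');cv2.imwrite('pics/w13.png',im)
l=cv2.createLineSegmentDetector().detect(cv2.cvtColor(im,cv2.COLOR_BGR2GRAY))[0].reshape(-1,4)
yaw=lambda a,b:np.arctan2(*(b-a)[::-1])
print(proj(M,[[.5205,.07,.072],[.518,.13,.072],[.5535,.073-.0,.072]]).round(0).tolist())
for s in l:
    if np.linalg.norm(s[2:]-s[:2])>15:
        Q=plane(M,[s[:2],s[2:]],.072)[:,:2]
        if np.linalg.norm(Q.mean(0)-[.55,.103])<.045:print(s.round(1),'yaw',round((yaw(*Q)+.785)%(np.pi/2)-.785,3),Q.round(4).tolist())
```

```text
[ 0.01852685  0.11190868 -0.94926596] [ 0.06686865  0.01990828 -0.0037626 ] 0.05735780791461862 [0.55071401 0.10249757 0.10031889]
[[253.0, 144.0], [313.0, 201.0], [223.0, 179.0]]
[276.3 169.1 245.4 143.5] yaw 0.112 [[0.5213, 0.094], [0.5245, 0.0661]]
[204.  194.1 230.7 159.7] yaw 0.138 [[0.5712, 0.0715], [0.5397, 0.0671]]
[248.4 139.  283.2 165.5] yaw 0.158 [[0.5208, 0.0654], [0.516, 0.0955]]
[284.6 162.8 249.  136.1] yaw 0.164 [[0.5141, 0.0948], [0.5191, 0.0642]]
[304.2 210.5 319.4 194.5] yaw 0.094 [[0.5274, 0.1306], [0.5115, 0.1291]]
[302.1 185.4 278.7 167.3] yaw 0.149 [[0.516, 0.1154], [0.5192, 0.0943]]
[204.1 217.3 212.  202.6] yaw 0.298 [[0.5839, 0.0838], [0.5716, 0.08]]
[316.4 191.1 302.9 179.7] yaw 0.108 [[0.5114, 0.1258], [0.5128, 0.1127]]
[245.3 151.4 223.3 175.6] yaw 0.066 [[0.5284, 0.07], [0.5516, 0.0716]]
[301.3 176.3 288.4 166.5] yaw 0.163 [[0.512, 0.1101], [0.5139, 0.0986]]
[214.1 169.1 233.9 144. ] yaw 0.127 [[0.5529, 0.0638], [0.5304, 0.0609]]
[259.4 198.5 243.1 199.5] yaw -0.699 [[0.5447, 0.1014], [0.5537, 0.0939]]
[282.  203.8 260.5 198.4] yaw 0.554 [[0.5356, 0.1156], [0.5441, 0.102]]
[197.8 189.1 210.5 173. ] yaw 0.126 [[0.5717, 0.0659], [0.5567, 0.064]]
```

```bash
python3 -c "
from workcell import robot
print(robot.sign_off())"
```

```text
the job is handed in; nothing more can be done
None
```

I handed the job in at about 31 s: the cap is unscrewed and held about 2 cm above the mouth, and the canister stands in the brace against the stop, as far as I could measure; sign-off returned no verdict.

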